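Ram the sample discs home in the blue-collared tube

TASK

The copper sample discs have stuck part-way down the clear tube with the blue collar. Take the slim rod with the yellow handle out of its stand and push the discs down with it until they bottom out, finishing with a firm press of about 15 newtons so they are well home. Then let go, leaving the rod standing in that tube on top of the discs.

Things in the scene. Friction and masses are not known exactly. Their poses are not given: they have to be found in the camera images.
- rod: Slim loose rod, upright, 0.12 kg, 165 mm long. Origin: centre of its foot, z up along it; yaw is irrelevant. From the foot: aluminium shaft 18 mm dia. to 112 mm, black guard disc 40 mm dia. from 112 to 118 mm, yellow handle 22 mm dia. from 118 to 165 mm (grip here, fingers above the guard). Starts with its foot 10 mm above the desk. The fat rod with a red handle (shaft 44 mm) fits no tube.
- rod_stand: Grey tube, 32 mm outside, 26 mm inside, on a dark round foot 68 mm dia., fixed to the desk. Origin: centre of its underside; z up. Its rim is 122 mm above the desk; the slim rod hangs in it by its guard with about 4 mm side play. Lift the rod 115 mm or more straight up to clear it.
- tube_blue: Clear upright tube with blue funnel collar on a grey foot 70 mm dia., fixed. Origin: centre of its underside on the desk, z up. Collar top at 115 mm, mouth 60 mm inside there, narrowing to 37 mm at 95 mm height; straight bore from there to its floor at 10 mm. Inside, two copper discs, 35 mm dia., together 24 mm thick. Similar tubes with white and orange collars are bystanders, discs already home.
- discs (a joint): How far the two discs in the blue-collared tube are down, m: 0 to 0.048; 0.048 = on the tube's floor. Their top face is 0.082 minus this above the desk (0.034 when home). They start at 0 to 0.015. Friction holds them: about 5 N moves them, they neither fall nor spring back, and stop hard at the floor.
There are look-alikes about, which are no part of the job. Leave any turquoise look-alike of the rod alone.

How it is judged:
By the outcome, as a careful person would: the job done as asked, in the order asked, and still so for the second after the job is handed in, with the robot touching nothing.
It also fails if it takes over 43 s, if anything falls off the work surface, if the arm or the gripper's body presses on something with over 40 N, if the wrist force passes 120 N, or if a joint passes its speed limit or range.

ROBOT

A 6-joint arm with a two-finger parallel gripper is mounted at the origin on the work surface. World frame = base frame: x ahead of the robot, y to its left, z up, the work surface at z = 0. Lengths are in m, angles in rad, forces in N, time in s.
With the tool pointing down it reaches from about 0.3 to 0.85 m from the base axis. Payload 4.2 kg.
Tool frame: the origin (TCP) lies between the finger pads; the fingertips stand 11 mm ahead of it and the grasp point (between the pads) lies 8 mm behind it; z points along the fingers, y is the direction in which the jaws open and shut (so a half turn about z gives the same grasp; the last joint's range is limited). The gripper opens to 91 mm and grips with 3 to 60 N. Pads are 32 mm wide; open, the fingers measure 118 mm over their backs; the gripper's body (76 mm by 178 mm) begins 60 mm behind the grasp point.
Start: joints at [-1.252, 0.32, 1.565, -0, 1.257, -0.02], TCP at [0.191, -0.542, 0.225] pointing down, gripper open.
Joint ranges: [-3.11, 3.11], [-0.84, 2.01], [0.21, 2.61], [-1.34, 4.49], [0.05, 2.63], [-2.56, 2.56]. Speed limits (rad/s): [2.57, 2.57, 3.14, 3.14, 3.14, 3.14].

INTERFACE

Orientations are given as a unit quaternion [w, x, y, z].
In Python, from bench import manip gives the robot as it stands.
- The arm moves only by the shell command python3 -m pendant 'ROWS' [FORCE]. ROWS is JSON, one flat list of numbers, 7 for each row, row after row: the finger opening in mm, from 0 to 91.2, then the shift along the tool's x, y, z in mm, then the turn, a rotation vector about the tool's x, y, z in rad. A call has 1 to 5 rows; each row is the pose to reach, as a shift and turn from the pose commanded when the call began, along the tool's axes at that moment; what a row does not reach only later rows make up. A row lasts 1/10 s, in which the tool goes at most 50 mm and 8.59 degrees, less where a joint would pass 70% of its speed; a pose out of reach is approached as far as the arm can. A call with a gripper value outside its range is refused whole. The fingers move at their own pace and stop on an object; FORCE is the grip in N (left out, the last holds). Time passes only in rows, so rows that repeat a pose let the fingers close. It gives the time, the measured TCP pose, the force and the opening at its end, in the units of the state.
- manip.get_state(): the state, without advancing time (a new reading comes with each control period).
- manip.camera(name): name is "side" or "top"; returns the picture (384x512x3 uint8, red, green, blue); there is no depth.
- manip.calibration(name): a dict with "intrinsics" (3x3 intrinsics, pixels), "D" ([k1, k2, p1, p2, k3] as OpenCV has them; the pictures are not rectified), "R" (3x3) and "t" (3): a world point X has camera coordinates R X + t. Camera axes: x right, y down, z forward; pixel columns grow to the right and rows downward; lengths in m; the calibration is good to about 2 mm. A picture is of the moment at which its call begins. calibration takes no time and is no camera call.
- manip.sign_off(): hands the job in, once; it reports no verdict.
The state is a dict: "clock": time; "qpos": joint angles; "joint_velocities": joint speeds; "tau": joint torques, N m; "position": TCP position; "tcp_rot": TCP orientation; "wrist_force": force on the tool from outside, world axes, zero at the start; "torque": the same for the moment, N m; "width": opening from 0.0 (shut) to 1.0 (fully open).
Only numpy, scipy, OpenCV 4.12 (cv2) and the standard library are available. Lean on these libraries where they do the work, as an engineer would, in place of code of your own. Each camera call takes 0.05 s, during which the arm holds its last target. There are 200 camera calls.

## Working session

There is one attempt and no reset: what is moved stays moved. The work goes in short steps, Python scripts to look and compute and a shell command to move; the robot and the scene stay as the last step left them, time stands still between calls to the robot, and variables do not carry over. Pictures are saved under pics/ and viewed, about 8 in all and at most 12, crops included, and the job is handed in when it is done.

```bash
mkdir -p pics; cat > h.py <<'E'
import numpy as np, cv2
from bench import manip
def snap(n,f=None):
    im=manip.camera(n)
    if f: cv2.imwrite(f,cv2.cvtColor(im,cv2.COLOR_RGB2BGR))
    return im
def ray(n,uv):
    c=manip.calibration(n);R=np.array(c["R"]);t=np.array(c["t"])
    p=cv2.undistortPoints(np.array([[uv]],float),np.array(c["intrinsics"]),np.array(c["D"]))[0,0]
    return -R.T@t, R.T@np.array([p[0],p[1],1.])
def onz(n,uv,z):
    o,d=ray(n,uv); return o+d*(z-o[2])/d[2]
def proj(n,X):
    c=manip.calibration(n)
    return cv2.projectPoints(np.array([X],float),cv2.Rodrigues(np.array(c["R"]))[0],np.array(c["t"]),np.array(c["intrinsics"]),np.array(c["D"]))[0][0,0]
def two(u1,u2):
    o1,d1=ray("side",u1);o2,d2=ray("top",u2)
    s=np.linalg.lstsq(np.c_[d1,-d2],o2-o1,rcond=None)[0]
    a,b=o1+s[0]*d1,o2+s[1]*d2
    return (a+b)/2,np.linalg.norm(a-b)
E
python3 - <<'E'
from h import *
a=snap("side","pics/s0.png");b=snap("top","pics/t0.png")
for n in("side","top"):
    o,_=ray(n,(256,192)); print(n,o,_)
s=manip.get_state();print(s["clock"],s["position"],s["tcp_rot"],s["wrist_force"])
E
```

```text
side [ 0.31396489 -0.64004445  0.43962949] [ 0.27864094  0.81564192 -0.50713417]
top [ 0.45636311 -0.02471831  0.82339843] [ 0.07997114  0.00227273 -0.99681353]
0.1 [ 0.19096231 -0.54191963  0.22420917] [-7.74082048e-04  9.85684015e-01  1.68601325e-01 -1.29205288e-04] [-0.48015395  0.39657796  0.21169352]
```

View pics/s0.png

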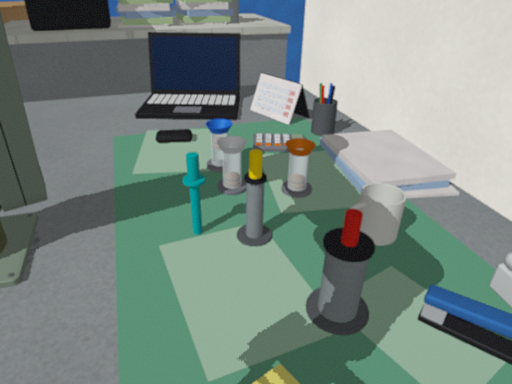

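View pics/t0.png

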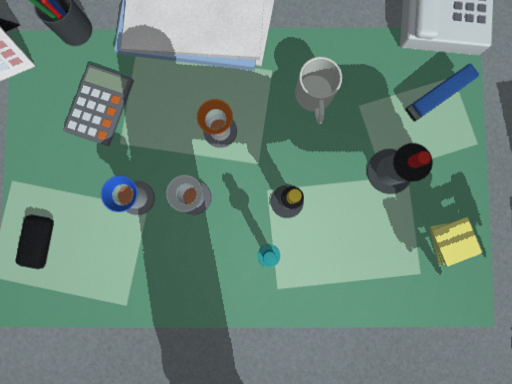

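Side view: the slim yellow-handled rod in its grey stand is at (256,165). The red-handled fat rod is at (352,228) and the turquoise look-alike at (195,180). Tubes are blue (219,127), white (232,145) and orange (300,148). In the top view the yellow handle is at (294,196), turquoise at (268,256), blue collar at (120,194), and the yellow block at (457,242) is a notepad. The target rod is the yellow handle with black guard, and the target tube is the blue collar. I'll measure both and confirm in one crop.

```bash
cat > meas.py <<'E'
from h import *
a=cv2.cvtColor(cv2.imread("pics/s0.png"),cv2.COLOR_BGR2HSV);b=cv2.cvtColor(cv2.imread("pics/t0.png"),cv2.COLOR_BGR2HSV)
def comp(h,lo,hi,box):
    m=cv2.inRange(h,lo,hi);k=np.zeros_like(m);x0,y0,x1,y1=box;k[y0:y1,x0:x1]=m[y0:y1,x0:x1]
    c=max(cv2.findContours(k,cv2.RETR_EXTERNAL,cv2.CHAIN_APPROX_NONE)[0],key=cv2.contourArea)
    return c,cv2.boundingRect(c)
yl=((18,120,70),(35,255,255));bl=((105,150,50),(125,255,255))
cs,rs=comp(a,*yl,(235,140,275,190));ct,rt=comp(b,*yl,(270,175,310,215))
print("yellow",rs,rt)
bs,r1=comp(a,*bl,(200,115,240,145));bt,r2=comp(b,*bl,(95,170,145,220))
es=cv2.fitEllipse(bt);print("blue",r1,r2,es)
print("blue collar ctr z=.115:",onz("top",es[0],.115))
et=cv2.minEnclosingCircle(ct);print("yellow enc",et)
# axis: vertical line from top picture; side rays at handle top/bottom mid
for v in (rs[1]+2,rs[1]+rs[3]-3):
    p=cs[cs[:,0,1]==v][:,0,0];print(v,p.min(),p.max())
print("handle top ctr z=.175:",onz("top",et[0],.175))
# side mid column of handle as plane: intersection at height .15
for nm,rr,zs in(("rod",rs,(.175,.128)),):
    for v,z in zip((rr[1]+1,rr[1]+rr[3]-2),zs): print(nm,z,onz("side",(rr[0]+rr[2]/2-.5,v),z))
print("blue side ctr", onz("side",(r1[0]+r1[2]/2-.5,r1[1]+3),.115))
crop=cv2.resize(cv2.imread("pics/s0.png")[105:255,170:330],None,fx=3,fy=3,interpolation=cv2.INTER_CUBIC)
crop2=cv2.resize(cv2.imread("pics/t0.png")[160:235,90:320],None,fx=2,fy=2,interpolation=cv2.INTER_CUBIC)
w=np.zeros((600,480,3),np.uint8);w[:450]=crop;w[450:600,:460]=crop2;cv2.imwrite("pics/c1.png",w)
E
python3 meas.py
```

```text
yellow (248, 149, 15, 31) (286, 189, 16, 15)
blue (206, 118, 26, 15) (101, 176, 36, 36) ((118.75879669189453, 193.3228302001953), (34.41257095336914, 35.85430908203125), 40.75687789916992)
blue collar ctr z=.115: [0.51175174 0.2196734  0.115     ]
yellow enc ((293.7608642578125, 196.2391357421875), 8.147207260131836)
151 250 261
177 249 261
handle top ctr z=.175: [ 0.50131466 -0.08395877  0.175     ]
rod 0.175 [ 0.50102919 -0.0825074   0.175     ]
rod 0.128 [ 0.49828434 -0.09358773  0.128     ]
blue side ctr [0.51118574 0.23051866 0.115     ]
```

View pics/c1.png

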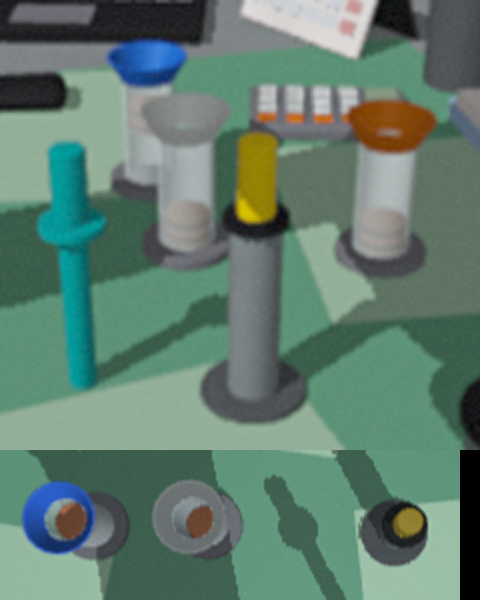

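The crop confirms it: yellow handle with black guard in the grey stand, and the blue-collared tube with its discs raised. Next I'll work out the shifts.

```bash
cat >> h.py <<'E'
from scipy.spatial.transform import Rotation as Ro
def st():
    s=manip.get_state();q=s["tcp_rot"];return s,np.array(s["position"]),Ro.from_quat([q[1],q[2],q[3],q[0]]).as_matrix()
def delta(X):
    s,p,R=st();return (R.T@(np.array(X)-p)*1000).round(1)
E
python3 - <<'E'
from h import *
print(delta((.501,-.0835,.26)),st()[2].round(3).tolist())
for n,uv,z in(("turq",(268,256),.165),("white",(186,194),.115),("red",(419,159),.2),("mug",(320,80),.1)): print(n,onz("top",uv,z).round(3))
E
```

```text
[ 444.8 -329.4  -35.3] [[0.943, 0.332, -0.001], [0.332, -0.943, 0.001], [0.0, -0.002, -1.0]]
turq [ 0.405 -0.042  0.165]
white [0.51  0.1   0.115]
red [ 0.557 -0.278  0.2  ]
mug [ 0.721 -0.142  0.1  ]
```

```bash
python3 -m pendant '[70,0,0,-35,0,0,0, 70,40,-30,-35,0,0,0, 70,80,-59,-35,0,0,0, 70,120,-89,-35,0,0,0, 70,160,-118,-35,0,0,0]' 25 && python3 -m pendant '[70,40,-30,0,0,0,0, 70,80,-59,0,0,0,0, 70,120,-89,0,0,0,0, 70,160,-118,0,0,0,0, 70,160,-118,0,0,0,0]' && python3 -m pendant '[70,40,-30,0,0,0,0, 70,80,-59,0,0,0,0, 70,110,-80,0,0,0,0, 70,125,-93,0,0,0,0, 70,125,-93,0,0,0,0]' && python3 -m pendant '[70,0,0,0,0,0,0, 70,0,0,0,0,0,0]'
python3 - <<'E'
from h import *
print(delta((.501,-.0835,.144)),st()[2].round(3).tolist(),st()[0]["qpos"])
E
```

```text
clock: 0.6
position: [0.3033, -0.376, 0.2596]
tcp_rot: [-0.0, 0.986, 0.168, -0.0]
wrist_force: [0.6, -0.5, 0.4]
width: 0.765
clock: 1.1
position: [0.4169, -0.2088, 0.2597]
tcp_rot: [-0.001, 0.985, 0.172, 0.001]
wrist_force: [-0.0, -0.3, -0.4]
width: 0.77
clock: 1.6
position: [0.5022, -0.0829, 0.2593]
tcp_rot: [-0.0, 0.985, 0.17, -0.0]
wrist_force: [-0.2, 0.4, 0.0]
width: 0.766
clock: 1.8
position: [0.5007, -0.0853, 0.2598]
tcp_rot: [0.0, 0.986, 0.168, -0.0]
wrist_force: [-0.6, -0.2, -0.7]
width: 0.768
[  0.9  -1.7 115.8] [[0.944, 0.331, -0.001], [0.331, -0.944, -0.001], [-0.001, 0.0, -1.0]] [-1.90954817e-01  1.92566875e-01  1.65120519e+00 -7.41255167e-04
  1.29839021e+00  1.04260905e+00]
```

```bash
python3 -m pendant '[70,0,0,40,0,0,0, 70,0,-1,75,0,0,0, 70,0,-1,95,0,0,0, 70,0,-1,108,0,0,0, 70,0,-1,115,0,0,0]' && python3 -m pendant '[70,0,0,0,0,0,0, 15,0,0,0,0,0,0, 15,0,0,0,0,0,0, 15,0,0,0,0,0,0, 15,0,0,0,0,0,0]' 30 && python3 -m pendant '[15,0,0,0,0,0,0, 15,0,0,0,0,0,0, 15,0,0,0,0,0,0]'
python3 -c '
from h import *
cv2.imwrite("pics/c2.png",cv2.resize(cv2.cvtColor(snap("side")[60:260,150:350],cv2.COLOR_RGB2BGR),None,fx=3,fy=3))'
```

```text
clock: 2.3
position: [0.4999, -0.0843, 0.1438]
tcp_rot: [-0.0, 0.986, 0.168, -0.001]
wrist_force: [-0.1, -0.6, 0.6]
width: 0.771
clock: 2.8
position: [0.5014, -0.0832, 0.1455]
tcp_rot: [0.0, 0.986, 0.169, 0.0]
wrist_force: [1.5, -0.1, 0.1]
width: 0.449
clock: 3.1
position: [0.5014, -0.0833, 0.1451]
tcp_rot: [0.0, 0.986, 0.169, 0.0]
wrist_force: [-0.3, -1.4, 0.6]
width: 0.232
```

View pics/c2.png

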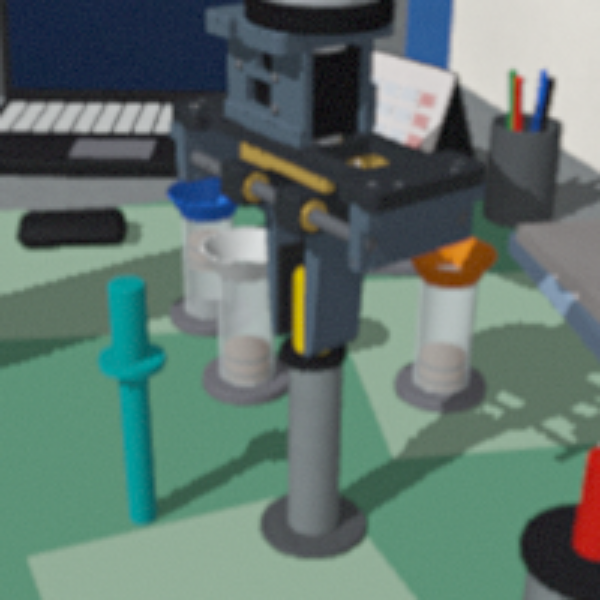

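The fingers straddle the yellow handle just above the guard at crop (305,330), and the opening is about 21 mm, which matches the handle. I'll firm the grip and lift.

```bash
python3 -m pendant '[15,0,0,0,0,0,0, 15,0,0,0,0,0,0, 15,0,0,-10,0,0,0, 15,0,0,-25,0,0,0, 15,0,0,-45,0,0,0]' 45 && python3 -m pendant '[15,0,0,-30,0,0,0, 15,0,0,-60,0,0,0, 15,0,0,-85,0,0,0, 15,0,0,-97,0,0,0, 15,0,0,-97,0,0,0]'
python3 - <<'E'
from h import *
snap("side","pics/s3.png")
print(delta((.512,.22,.287)),st()[0]["width"])
E
```

```text
clock: 3.65
position: [0.5004, -0.0829, 0.1901]
tcp_rot: [-0.001, 0.986, 0.169, -0.001]
wrist_force: [-0.3, 0.1, -0.7]
width: 0.235
clock: 4.15
position: [0.5017, -0.0832, 0.2886]
tcp_rot: [0.001, 0.986, 0.169, 0.002]
wrist_force: [-0.1, -0.4, -0.4]
width: 0.235
[ 111.1 -282.2   -0. ] 0.23082828809114003
```

View pics/s3.png

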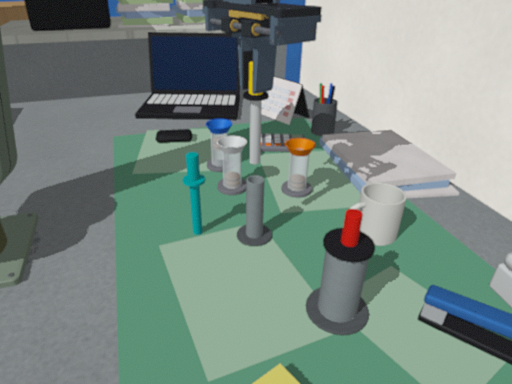

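The rod is out and held upright, its foot at (256,164) above the stand rim at (256,178). I'll carry it over the blue tube.

```bash
python3 -m pendant '[15,8,-20,0,0,0,0, 15,24,-60,0,0,0,0, 15,40,-101,0,0,0,0, 15,55,-141,0,0,0,0, 15,70,-181,0,0,0,0]' && python3 -m pendant '[15,15,-38,0,0,0,0, 15,30,-76,0,0,0,0, 15,39,-96,0,0,0,0, 15,41,-101,0,0,0,0, 15,41,-101,0,0,0,0]' && python3 -m pendant '[15,0,0,0,0,0,0, 15,0,0,0,0,0,0]'
python3 - <<'E'
from h import *
a=snap("side");b=snap("top")
print(delta((.512,.22,.287)),st()[0]["width"])
f=lambda im:cv2.resize(cv2.cvtColor(im,cv2.COLOR_RGB2BGR),None,fx=3,fy=3,interpolation=cv2.INTER_CUBIC)
w=np.hstack([f(a[20:190,160:290]),f(b[130:300,60:190])]);cv2.imwrite("pics/c4.png",w);print(w.shape)
E
```

```text
clock: 4.7
position: [0.5059, 0.1122, 0.2848]
tcp_rot: [0.0, 0.986, 0.168, -0.002]
wrist_force: [-0.6, -0.2, -1.1]
width: 0.238
clock: 5.2
position: [0.5114, 0.2198, 0.2852]
tcp_rot: [0.001, 0.986, 0.169, -0.002]
wrist_force: [0.2, 0.3, -0.9]
width: 0.237
clock: 5.4
position: [0.512, 0.2184, 0.2867]
tcp_rot: [0.0, 0.986, 0.168, -0.0]
wrist_force: [-1.0, 0.1, -0.8]
width: 0.234
[ 0.3 -1.4  0. ] 0.23588088276891528
(510, 780, 3)
```

View pics/c4.png

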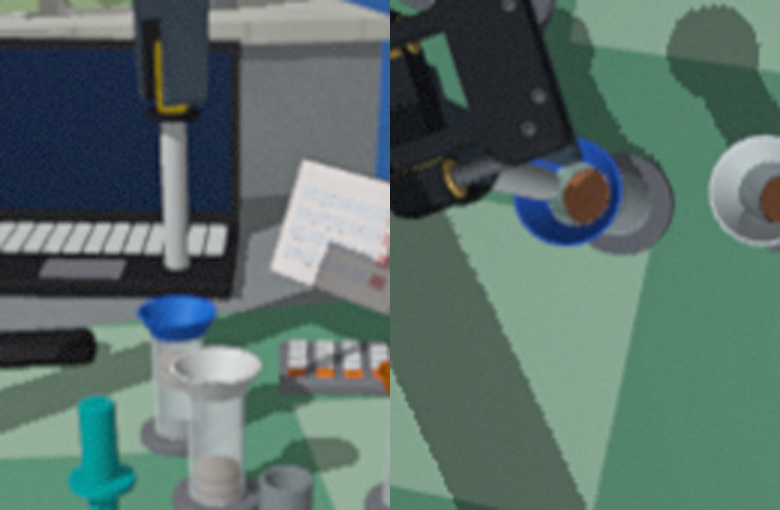

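The side crop shows the rod hanging just above the blue collar: foot about (177,265) crop, collar centre about (177,305). The top crop shows the foot end near (548,183), inside the blue mouth. I'll check this numerically.

```bash
python3 - <<'E'
from h import *
for z in(.154,.115): print(z,proj("side",(.512,.22,z)),proj("top",(.512,.22,z)))
print(two((219,108.3),(112,191)))
E
```

```text
0.154 [219.3819806  106.66543157] [110.632594   191.38758455]
0.115 [219.84548907 122.4307717 ] [118.57891351 193.18358416]
(array([0.51190541, 0.21929573, 0.15028048]), np.float64(0.002152570743818188))
```

```bash
python3 -m pendant '[15,0,-1,15,0,0,0, 15,0,-1,30,0,0,0, 15,0,-1,45,0,0,0, 15,0,-1,56,0,0,0, 15,0,-1,64,0,0,0]' && python3 -m pendant '[15,0,0,4,0,0,0, 15,0,0,8,0,0,0, 15,0,0,12,0,0,0]' && python3 -m pendant '[15,0,0,4,0,0,0, 15,0,0,8,0,0,0, 15,0,0,12,0,0,0]' && python3 -m pendant '[15,0,0,4,0,0,0, 15,0,0,8,0,0,0, 15,0,0,11,0,0,0]'
```

```text
clock: 6.0
position: [0.5116, 0.2201, 0.2222]
tcp_rot: [0.0, 0.986, 0.168, -0.0]
wrist_force: [-0.2, 0.1, -0.4]
width: 0.237
clock: 6.3
position: [0.5121, 0.2207, 0.2112]
tcp_rot: [-0.0, 0.986, 0.169, 0.001]
wrist_force: [-0.2, 0.3, -1.3]
width: 0.233
clock: 6.6
position: [0.5122, 0.2208, 0.1993]
tcp_rot: [-0.0, 0.986, 0.169, 0.001]
wrist_force: [-0.9, 0.4, 3.3]
width: 0.233
clock: 6.9
position: [0.512, 0.2207, 0.1877]
tcp_rot: [-0.0, 0.986, 0.169, 0.0]
wrist_force: [1.3, -0.2, 3.0]
width: 0.236
```

Contact: about 4 N of push as the discs slide. Continuing in finer steps.

```bash
python3 -m pendant '[15,0,0,3,0,0,0, 15,0,0,6,0,0,0, 15,0,0,9,0,0,0, 15,0,0,12,0,0,0, 15,0,0,14,0,0,0]' && python3 -m pendant '[15,0,0,1,0,0,0, 15,0,0,2,0,0,0]' && python3 -m pendant '[15,0,0,1,0,0,0, 15,0,0,1,0,0,0]' && python3 -m pendant '[15,0,0,1,0,0,0, 15,0,0,1,0,0,0]'
```

```text
clock: 7.4
position: [0.5119, 0.2206, 0.1737]
tcp_rot: [0.0, 0.986, 0.169, 0.0]
wrist_force: [0.3, 1.1, 2.1]
width: 0.229
clock: 7.6
position: [0.5119, 0.2207, 0.1719]
tcp_rot: [0.0, 0.986, 0.169, 0.0]
wrist_force: [1.7, -0.7, 3.1]
width: 0.233
clock: 7.8
position: [0.5118, 0.2206, 0.1708]
tcp_rot: [0.0, 0.986, 0.169, 0.0]
wrist_force: [1.1, 0.1, 0.7]
width: 0.236
clock: 8.0
position: [0.5118, 0.2206, 0.1698]
tcp_rot: [0.0, 0.986, 0.169, 0.0]
wrist_force: [1.1, 1.0, 1.0]
width: 0.234
```

```bash
python3 -m pendant '[15,0,0,0.5,0,0,0, 15,0,0,1,0,0,0]' && python3 -m pendant '[15,0,0,0.5,0,0,0, 15,0,0,0.5,0,0,0]' && python3 -m pendant '[15,0,0,0.5,0,0,0, 15,0,0,0.5,0,0,0]'
```

```text
clock: 8.2
position: [0.5118, 0.2207, 0.169]
tcp_rot: [0.0, 0.986, 0.169, 0.0]
wrist_force: [1.0, 0.7, 2.8]
width: 0.232
clock: 8.4
position: [0.5119, 0.2207, 0.1689]
tcp_rot: [-0.0, 0.986, 0.169, 0.0]
wrist_force: [1.9, -0.2, 4.8]
width: 0.234
clock: 8.6
position: [0.5121, 0.2207, 0.1688]
tcp_rot: [-0.0, 0.986, 0.169, 0.001]
wrist_force: [0.1, 0.8, 7.0]
width: 0.233
```

Bottomed out: position stalls at 0.1688 m and the force climbs about 2 N per 0.5 mm. Now the firm press.

```bash
python3 -m pendant '[15,0,0,0.6,0,0,0, 15,0,0,1.2,0,0,0, 15,0,0,1.2,0,0,0]' && python3 -m pendant '[15,0,0,0.6,0,0,0, 15,0,0,0.6,0,0,0, 15,0,0,0.6,0,0,0]' && python3 -m pendant '[15,0,0,0,0,0,0]'
```

```text
clock: 8.9
position: [0.5123, 0.2208, 0.1688]
tcp_rot: [-0.0, 0.986, 0.169, 0.001]
wrist_force: [-0.0, 0.3, 13.1]
width: 0.234
clock: 9.2
position: [0.5124, 0.2209, 0.1688]
tcp_rot: [-0.0, 0.986, 0.169, 0.002]
wrist_force: [-1.3, 0.0, 15.2]
width: 0.23
clock: 9.3
position: [0.5124, 0.2209, 0.1687]
tcp_rot: [-0.0, 0.986, 0.169, 0.002]
wrist_force: [-1.4, -0.6, 15.3]
width: 0.233
```

A 15 N press held with no further travel. Unload, open and retreat straight up.

```bash
python3 -m pendant '[15,0,0,-1,0,0,0, 15,0,0,-2,0,0,0, 15,0,0,-2.8,0,0,0, 15,0,0,-2.8,0,0,0]' && python3 -m pendant '[28,0,0,0,0,0,0, 40,0,0,0,0,0,0, 60,0,0,0,0,0,0, 60,0,0,0,0,0,0, 60,0,0,0,0,0,0]' && python3 -m pendant '[60,0,0,0,0,0,0, 60,0,0,0,0,0,0, 60,0,0,0,0,0,0]'
python3 - <<'E'
from h import *
a=snap("side");b=snap("top")
f=lambda im:cv2.resize(cv2.cvtColor(im,cv2.COLOR_RGB2BGR),None,fx=3,fy=3,interpolation=cv2.INTER_CUBIC)
cv2.imwrite("pics/c5.png",np.hstack([f(a[20:190,160:290]),f(b[130:300,60:190])]))
E
```

```text
clock: 9.7
position: [0.5117, 0.2206, 0.1689]
tcp_rot: [0.0, 0.986, 0.169, -0.0]
wrist_force: [-0.3, -0.4, 4.4]
width: 0.231
clock: 10.2
position: [0.5116, 0.2205, 0.1686]
tcp_rot: [0.0, 0.986, 0.169, -0.0]
wrist_force: [0.5, 0.5, 0.3]
width: 0.629
clock: 10.5
position: [0.5118, 0.2206, 0.1689]
tcp_rot: [0.0, 0.986, 0.169, 0.0]
wrist_force: [0.5, -0.8, -0.6]
width: 0.659
```

View pics/c5.png

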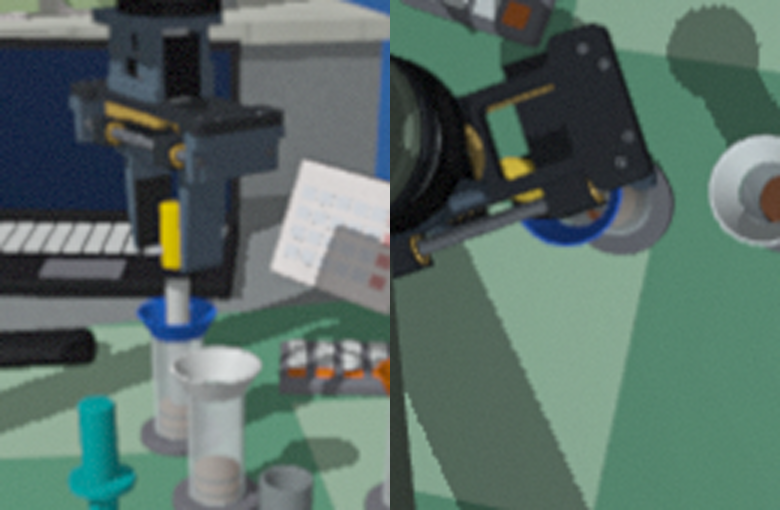

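The discs (crop (175,415)) are at the tube's floor, level with those in the white tube. The rod is upright between the open fingers. Retreating.

```bash
python3 -m pendant '[60,0,0,-8,0,0,0, 60,0,0,-20,0,0,0, 60,0,0,-40,0,0,0, 60,0,0,-65,0,0,0, 60,0,0,-90,0,0,0]' && python3 -m pendant '[60,0,0,-20,0,0,0, 60,-20,0,-30,0,0,0, 60,-60,0,-30,0,0,0, 60,-90,0,-30,0,0,0, 60,-90,0,-30,0,0,0]' && python3 -m pendant '[60,-40,0,0,0,0,0, 60,-60,0,0,0,0,0, 60,-60,0,0,0,0,0, 60,-60,0,0,0,0,0, 60,-60,0,0,0,0,0]'
python3 - <<'E'
from h import *
a=snap("side");b=snap("top")
f=lambda im:cv2.resize(cv2.cvtColor(im,cv2.COLOR_RGB2BGR),None,fx=3,fy=3,interpolation=cv2.INTER_CUBIC)
cv2.imwrite("pics/c6.png",np.hstack([f(a[20:190,160:290]),f(b[130:300,60:190])]))
E
```

```text
clock: 11.1
position: [0.5118, 0.2207, 0.261]
tcp_rot: [-0.0, 0.986, 0.169, 0.001]
wrist_force: [0.3, -1.0, 0.4]
width: 0.658
clock: 11.6
position: [0.424, 0.1897, 0.2907]
tcp_rot: [-0.0, 0.986, 0.169, 0.0]
wrist_force: [0.4, 1.0, 1.3]
width: 0.664
clock: 12.1
position: [0.3717, 0.1713, 0.2894]
tcp_rot: [-0.0, 0.986, 0.169, 0.001]
wrist_force: [-0.2, -0.3, 0.3]
width: 0.657
```

View pics/c6.png

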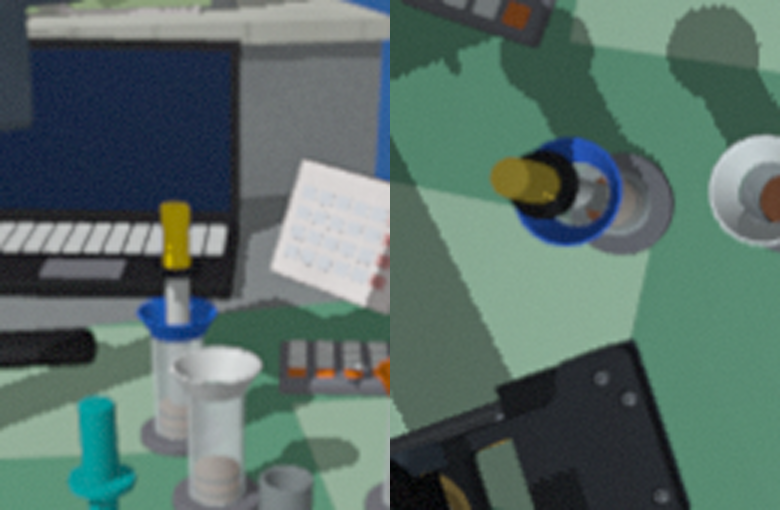

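The rod stands upright in the blue tube (handle at (175,235), discs at the floor at (175,415)), and the gripper is well clear. Handing in.

```bash
python3 -c '
from bench import manip
print(manip.sign_off())'
```

```text
the job is handed in; nothing more can be done
None
```

The copper discs are on the floor of the blue-collared tube, and the yellow-handled rod is standing upright on top of them. I lifted the rod out of its stand, pushed the discs down with it, let go and backed the arm away. The job is handed in, at about 12 s on the robot's clock.

- **Push:** The discs slid at about 3–4 N, then stopped hard. The tool's height at that point matches them being fully home, and it stayed at 0.169 m while the force climbed.
- **Firm press:** The wrist read 15.2–15.3 N at the end of the press, and the discs did not move any further.
- **Final pictures:** The discs are at the floor and the rod is upright. The gripper is open and about 15 cm away, touching nothing. The white tube and the turquoise look-alike show no change.

One early estimate disagreed: a rough side-camera reading put the blue tube about 1 cm further left (+y) than the top camera did. I used the top-camera value, and a two-view check of the rod's foot, before lowering it into the tube, put it within about 1 mm sideways of that value. No check failed.

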